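# Load power modules into a sloping magazine rail

### The job

Slide both power modules, one after the other, into the sloping magazine rail through its raised open end, both with their orange plug end leading down the rail. Push them in against the spring buffer until the red catch snaps shut behind the second one, but stop pressing then so the buffer is not crushed hard against its end, and let go. Leave the yellow parts box, the screwdriver and the jar where they are.

Things in the scene. Friction and masses are not known exactly. Their poses are not given: they have to be found in the camera images.
- module_a: power module, 0.25 kg, upright on the bench: black foot flange 80 x 56 mm (x, y), 12 thick; centred on it a finned aluminium grip body 26 mm wide (y), x -32 to 28, top 52 above the underside; ahead of it an orange plug (x 28 to 38, 26 wide, top at 46) marks the front, +x. Origin: centre of the underside; y left, z up
- module_b: a second module, identical to module_a; either may go in first
- module_a_dot (a point): white dot, 7 mm wide, on top of the flange of module_a, at (34, 22, 12) mm in the module's frame: its front-left corner
- module_b_dot (a point): white dot, 7 mm wide, on top of the flange of module_b, at (34, 22, 12) mm in the module's frame: its front-left corner
- magazine: fixed aluminium rail with clear lips on a blue stand, sloping down at 20 degrees. Origin: centre of the channel floor at the mouth (raised open end), some 128 mm above the bench; x runs down the rail, y left across it, z square to the floor, out of the slot. A module in the rail has its axes parallel to these; it may stay where it is left or slide down by itself
- rail_mouth (a point): centre of the mouth, on the floor (the rail's origin). Bare flat apron, 75 mm wide, from x = -55 to 0 mm; channel from x = 0 to 244 mm, then a wall; 59 mm wide between its side walls, 14 mm from floor to underside of the lips. Short flared lead-in on walls and lips, x = -18 to 0
- rail_slot (a point): middle of the slot, at (122, 0, 17) mm in the rail frame, level with the top of the lips (17 mm over the floor; the lead-in flares up to 20). Slot 34 mm wide, open at the mouth: flanges run under the lips, grip bodies stand up through the slot. Fingertips kept over 21 mm above a module's underside clear the lips all the way
- buffer: black rubber spring buffer across the lower end of the channel. Origin: middle of the face that meets the modules, at x = 212 mm in the rail frame when free; it yields down the rail by at most 11 mm, needing about 3 N to start and 10 N at the end, where it stops hard
- catch (a joint): red catch in the rail's left wall, 0 = shut to 0.6 rad = swung out; a few N to pass. Shut, its slanted arm (from x = 30 mm) and square nose (x = 56) stand 7.5 mm into the channel. A module going down pushes it aside; it snaps shut behind the tail. Two modules in, catch shut: buffer pressed in about 4 mm, 7 more left before it is hard against its end
- parts_box: yellow open parts box, 90 x 160 x 35 mm (x, y, z), bystander, 0.5 kg; origin: centre of the underside
- screwdriver: orange-handled screwdriver lying on the bench, bystander; origin on its underside, x towards the tip
- flux_jar: white jar, 60 mm wide, 75 mm high, bystander; origin: centre of the underside
- jig: blue clamping jig fixed to the bench, 110 x 130 x 90 mm, with a black handle to +y reaching 140 mm from its centre; an obstacle only; origin: centre of the underside

How it is judged:
At the end, for the whole second after the job is handed in: Both modules lie below the shut catch (under 0.10 rad): origins 93 to 200 mm down the rail, within 5 mm of its centreline and -4 to +6 mm of its floor, white dots over 12 mm to the rail's left (orange ends leading), at rest (under 10 mm/s) (x of module_a in the frame of magazine between 0.093 and 0.2 m and y of module_a in the frame of magazine between -0.005 and 0.005 m and z of module_a in the frame of magazine between -0.004 and 0.006 m and y of each of module_a_dot, module_b_dot in the frame of magazine above 0.012 m and linear speed of each of module_a, module_b below 0.01 m/s and x of module_b in the frame of magazine between 0.093 and 0.2 m and y of module_b in the frame of magazine between -0.005 and 0.005 m and z of module_b in the frame of magazine between -0.004 and 0.006 m and value of joint catch below 0.1 rad); the robot touches nothing.
It fails at once if the buffer is pressed with more than 40 N (contact force between buffer and anything else above 40 N).
It fails at once if the parts box, screwdriver or jar is moved by more than 30 mm (distance of any of parts_box, screwdriver, flux_jar from where it was at the start of the episode above 0.03 m).
It also fails if it takes over 72 s, if anything falls off the work surface, if the arm or the gripper's body presses on something with over 40 N, if the wrist force passes 120 N, or if a joint passes its speed limit or range.

### The arm

A 7-joint arm with a two-finger parallel gripper is mounted at the origin on the work surface. World frame = base frame: x ahead of the robot, y to its left, z up, the work surface at z = 0. Lengths are in m, angles in rad, forces in N, time in s.
With the tool pointing down it reaches from about 0.4 to 0.875 m from the base axis. Payload 19.3 kg.
Tool frame: the origin (TCP) lies at the very end of the fingers, on their centre line; the grasp point (between the pads) lies 19 mm behind it; z points along the fingers, y is the line along which they close (so a half turn about z gives the same grasp; the last joint's range is limited). The gripper opens to 85 mm and grips with 20 to 120 N. Pads are 22 mm wide; open, the fingers measure 114 mm over their backs; the gripper's body (76 mm by 85 mm) begins 54 mm behind the grasp point. The pads swing forward as they close: fully open they stand 13 mm farther back than shut.
Start: joints at [1.099, 0.521, -0.036, 1.599, 0.021, 1.021, -0.113], TCP at [0.244, -0.575, 0.231] pointing down, gripper open.
Joint ranges: [-2.91, 2.91], [-0.3, 2.13], [-1.5, 1.42], [0.17, 2.43], [-1.26, 4.41], [0.16, 1.93], [-2.52, 2.52]. Speed limits (rad/s): [1.89, 1.89, 2.39, 2.39, 3.01, 3.01, 3.01].

### API

Orientations are given as a unit quaternion [x, y, z, w].
In Python, from cell import arm gives the robot as it stands.
- The arm moves only by the shell command python3 drive.py 'ROWS' [OPENING] [FORCE]. ROWS is one flat JSON list of numbers that holds 1 to 8 rows one after another, with no inner brackets; each row has 6 numbers: dx, dy, dz in m, then a rotation vector rx, ry, rz in rad; each row shifts and turns the commanded pose from where the row before left it, along the tool's axes as they then stand; what a row does not reach is not made up. A row lasts 1/8 s, in which the tool goes at most 0.0625 m and 0.188 rad, less where a joint would pass 70% of its speed; a pose out of reach is approached as far as the arm can. OPENING is the finger opening in m, set as the command begins (- or left out keeps the last). The fingers move at their own pace and stop on an object; FORCE is the grip in N (left out, the last holds). Time passes only in rows, so rows that do not move let the fingers close. It prints the time, the measured TCP pose, the force, the opening and the grip force at its end. Input that does not fit is refused with a message, and nothing moves.
- arm.observe(): the state, without advancing time (a new reading comes with each control period).
- arm.camera(name): name is "scene" or "top" or "wrist"; returns the picture (384x512x3 uint8, red, green, blue); there is no depth.
- arm.camera_model(name): a dict with "fov_y" (degrees; the focal length in pixels is half the picture's height over the tangent of half this angle, whatever the lens; pixels are square), "cx", "cy" (the principal point, pixels), "dist_coeffs" ([k1, k2, p1, p2, k3] as OpenCV has them; the pictures are not rectified), "world_from_camera" (4x4, takes a point from camera to world coordinates); the wrist camera has in their place "T_tool_cam" (4x4, takes a point from camera to tool coordinates, whose origin is the TCP and whose axes are the flange's). Camera axes: x right, y down, z forward; pixel columns grow to the right and rows downward; lengths in m; the calibration is good to about 2 mm. A picture is of the moment at which its call begins: read the wrist's pose just before it. camera_model takes no time and is no camera call.
- arm.hand_in(): hands the job in; it is judged then, once.
The state is a dict: "time": time; "joint_pos": joint angles; "joint_vel": joint speeds; "effort": joint torques, N m; "position": TCP position; "orientation": TCP orientation; "force": force on the tool from outside, world axes, zero at the start; "torque": the same for the moment, N m; "grip_width": finger opening in m; "grasp_force": force on a finger pad.
Only numpy, scipy, OpenCV 4.12 (cv2) and the standard library are available. Lean on these libraries where they do the work, as an engineer would, in place of code of your own. Each camera call takes 0.05 s, during which the arm holds its last target. There are 200 camera calls.

## Working session

There is one attempt and no reset: what is moved stays moved. The work goes in short steps, Python scripts to look and compute and a shell command to move; the robot and the scene stay as the last step left them, time stands still between calls to the robot, and variables do not carry over. Pictures are saved under pics/ and viewed, at most 10 in all, crops included, and the job is handed in when it is done.

```bash
ls; mkdir -p pics; python3 - <<'E'
from cell import arm
import cv2, json, numpy as np
print({k:np.round(v,3).tolist() for k,v in arm.observe().items()})
for n in ("scene","top"):
    cv2.imwrite(f"pics/{n}0.png",arm.camera(n)[:,:,::-1])
for n in ("scene","top","wrist"):
    m=arm.camera_model(n); print(n,{k:np.round(v,4).tolist() for k,v in m.items()})
E
```

```text
cell.py
drive.py
pics
{'time': 0.0, 'joint_pos': [1.099, 0.522, -0.036, 1.6, 0.021, 1.021, -0.113], 'joint_vel': [-0.001, 0.0, 0.001, 0.001, 0.0, 0.002, -0.0], 'effort': [-0.002, -92.708, 1.979, -36.993, 0.018, 0.008, 0.0], 'position': [0.244, -0.575, 0.231], 'orientation': [0.98, 0.2, -0.0, -0.001], 'force': [0.882, 0.285, 0.035], 'torque': [0.022, 0.006, -0.046], 'grasp_force': 0.0, 'grip_width': 0.085}
scene {'fov_y': 53.8171, 'cx': 262.4717, 'cy': 190.028, 'dist_coeffs': [-0.0107, 0.0, 0.0, 0.0, 0.0], 'world_from_camera': [[-0.7385, 0.5066, -0.445, 1.0255], [0.674, 0.5733, -0.4659, 0.4989], [0.0191, -0.6439, -0.7648, 0.8823], [0.0, 0.0, 0.0, 1.0]]}
top {'fov_y': 57.3799, 'cx': 254.4288, 'cy': 188.8431, 'dist_coeffs': [-0.0956, 0.0, 0.0, 0.0, 0.0], 'world_from_camera': [[0.0016, -0.9838, 0.1793, 0.4174], [-1.0, -0.0012, 0.0024, 0.0098], [-0.0021, -0.1793, -0.9838, 0.9655], [0.0, 0.0, 0.0, 1.0]]}
wrist {'fov_y': 58.0192, 'cx': 251.8202, 'cy': 191.4724, 'dist_coeffs': [0.0293, 0.0, 0.0, 0.0, 0.0], 'T_tool_cam': [[-0.0002, -0.9456, -0.3252, 0.0845], [1.0, -0.0002, -0.0, 0.0006], [-0.0, -0.3252, 0.9456, -0.1424], [0.0, 0.0, 0.0, 1.0]]}
```

```bash
python3 - <<'E'
import cv2
for n in ("scene","top"):
    i=cv2.imread(f"pics/{n}0.png"); cv2.imwrite(f"pics/{n}0b.png",cv2.resize(i,(800,600),interpolation=cv2.INTER_CUBIC))
E
```

```text
(no output)
```

View pics/scene0b.png

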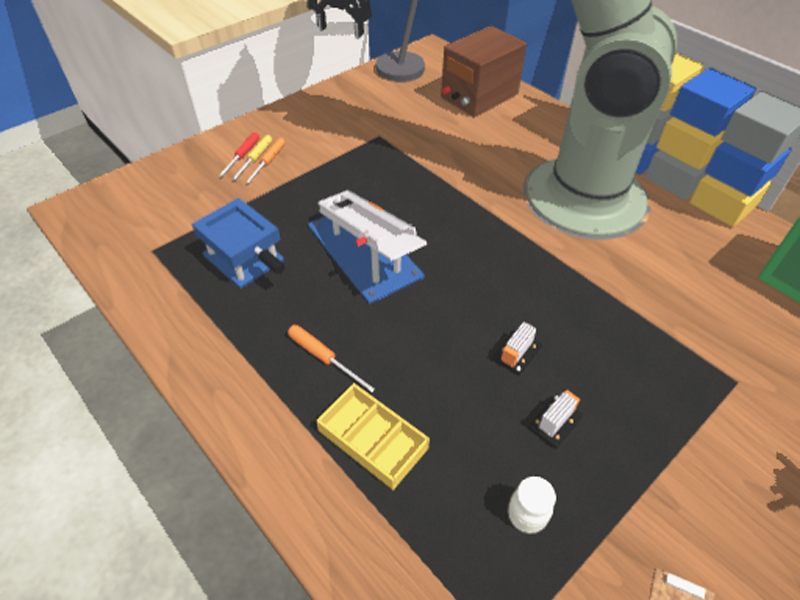

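View pics/top0b.png

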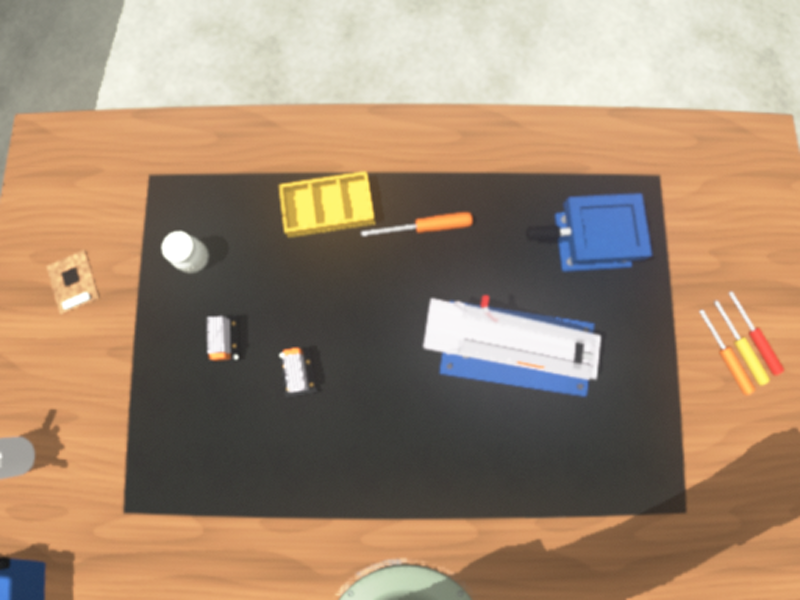

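The top view (800x600) shows the two modules near (218,338), facing the robot, and (294,370), facing away. The rail mouth is near (437,325), running right to about (600,355), with the catch at (485,300). In the scene view the modules are near (557,412) and (517,345), and the apron end is near (410,240). I'll write helpers, then use the wrist camera for accuracy.

```bash
cat > h.py <<'E'
import cv2, numpy as np, json
from cell import arm
from scipy.spatial.transform import Rotation as R
def K(m):
    f=192/np.tan(np.radians(m["fov_y"]/2)); return np.array([[f,0,m["cx"]],[0,f,m["cy"]],[0,0,1]])
def T_obs(o):
    T=np.eye(4);T[:3,:3]=R.from_quat(o["orientation"]).as_matrix();T[:3,3]=o["position"];return T
def view(name,tag):
    m=arm.camera_model(name)
    T=T_obs(arm.observe())@np.array(m["T_tool_cam"]) if name=="wrist" else np.array(m["world_from_camera"])
    im=arm.camera(name); cv2.imwrite(f"pics/{tag}.png",im[:,:,::-1])
    json.dump(dict(K=K(m).tolist(),d=list(m["dist_coeffs"]),T=T.tolist()),open(f"pics/{tag}.json","w")); return im
def load(tag):
    j=json.load(open(f"pics/{tag}.json"));return np.array(j["K"]),np.array(j["d"]),np.array(j["T"])
def ray(tag,uv):
    k,d,T=load(tag); p=cv2.undistortPoints(np.array([[uv]],float),k,d)[0,0]
    v=T[:3,:3]@np.r_[p,1]; return T[:3,3],v/np.linalg.norm(v)
def onz(tag,uv,z):
    c,v=ray(tag,uv); return c+v*(z-c[2])/v[2]
def tri(*obs):
    A=np.zeros((3,3));b=np.zeros(3);rs=[ray(t,u) for t,u in obs]
    for c,v in rs: P=np.eye(3)-np.outer(v,v);A+=P;b+=P@c
    x=np.linalg.solve(A,b); return x,[np.linalg.norm(np.cross(x-c,v)) for c,v in rs]
def proj(tag,X):
    k,d,T=load(tag);Ti=np.linalg.inv(T)
    return cv2.projectPoints(np.array(X,float).reshape(-1,1,3),cv2.Rodrigues(Ti[:3,:3])[0],Ti[:3,3],k,d)[0][:,0]
def crop(tag,x0,y0,w,h,s):
    i=cv2.imread(f"pics/{tag}.png")[y0:y0+h,x0:x0+w];return cv2.resize(i,None,fx=s,fy=s,interpolation=cv2.INTER_CUBIC)
def rel(Tgt,o=None):
    "tool-frame translation and rotvec from the present pose to Tgt"
    T=T_obs(o or arm.observe());D=np.linalg.inv(T)@Tgt;return D[:3,3],R.from_matrix(D[:3,:3]).as_rotvec()
E
python3 - <<'E'
from h import *
view("scene","scene");view("top","top")
s=1.5625
for n,u,z in [("modA",(218,338),.03),("modB",(294,370),.03),("mouthend",(431,325),.14),("low",(600,356),.05),("box",(327,204),.03),("jar",(185,250),.04),("sd",(420,225),.01),("jig",(605,230),.09)]:
    print(n,onz("top",np.array(u)/s,z).round(3))
print(tri(("top",np.array((218,338))/s),("scene",np.array((557,412))/s)))
E
```

```text
modA [0.512 0.323 0.03 ]
modB [0.458 0.188 0.03 ]
mouthend [ 0.522 -0.039  0.14 ]
low [ 0.48 -0.33  0.05]
box [0.754 0.139 0.03 ]
jar [0.667 0.389 0.04 ]
sd [ 0.721 -0.028  0.01 ]
jig [ 0.689 -0.337  0.09 ]
(array([0.51339247, 0.32098674, 0.02924218]), [np.float64(0.002315133305500559), np.float64(0.002315133305500666)])
```

```bash
python3 - <<'E'
from h import *
def tgt(p,yaw):
    T=np.eye(4);y=np.radians(yaw);T[:3,0]=[np.cos(y),np.sin(y),0];T[:3,2]=[0,0,-1];T[:3,1]=np.cross(T[:3,2],T[:3,0]);T[:3,3]=p;return T
T=T_obs(arm.observe());print(T.round(3))
print(rel(tgt([.515,-.13,.33],83)))
E
```

```text
[[ 0.92   0.391 -0.     0.244]
 [ 0.391 -0.92   0.001 -0.575]
 [-0.    -0.001 -1.     0.231]
 [ 0.     0.     0.     1.   ]]
(array([ 0.42318911, -0.30383923, -0.09886694]), array([-6.60538224e-04, -2.99601774e-04, -1.04686995e+00]))
```

```bash
python3 drive.py '[0.047, -0.034, -0.011, 0, 0, 0, 0.047, -0.034, -0.011, 0, 0, 0, 0.047, -0.034, -0.011, 0, 0, 0, 0.047, -0.034, -0.011, 0, 0, 0, 0.047, -0.034, -0.011, 0, 0, 0, 0.047, -0.034, -0.011, 0, 0, 0, 0.047, -0.034, -0.011, 0, 0, 0, 0.047, -0.034, -0.011, 0, 0, 0]' 0.085; python3 drive.py '[0.047, -0.034, -0.011, 0, 0, 0, 0, 0, 0, 0, 0, -0.175, 0, 0, 0, 0, 0, -0.175, 0, 0, 0, 0, 0, -0.175, 0, 0, 0, 0, 0, -0.175, 0, 0, 0, 0, 0, -0.175, 0, 0, 0, 0, 0, -0.175, 0, 0, 0, 0, 0, 0]'
python3 -c "
from h import *
im=view('wrist','r1');cv2.imwrite('pics/r1b.png',crop('r1',0,0,512,384,1.5625))"
```

```text
time: 1.2
position: [0.4847, -0.1761, 0.3198]
orientation: [0.98, 0.199, 0.0, 0.0]
force: [0.2, -1.1, 0.2]
grip_width: 0.0849
grasp_force: 0.0
time: 2.2
position: [0.514, -0.1283, 0.3302]
orientation: [0.748, 0.663, -0.0, -0.0]
force: [0.4, -1.0, -0.4]
grip_width: 0.0853
grasp_force: 0.0
```

View pics/r1b.png

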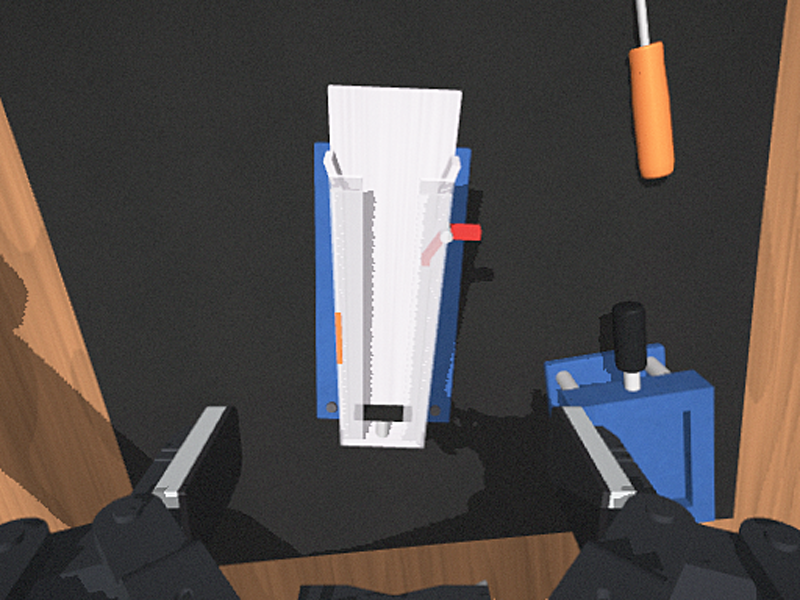

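The wrist view shows the apron corners at (329,86) and (461,92), the mouth near y=185, the catch at (460,232), the buffer top at (357–404, 405) and the lower end at (341,445)/(424,447). Next is a second, closer view, to triangulate.

```bash
python3 drive.py '[0.05, 0, 0.025, 0, 0, 0, 0.05, 0, 0.025, 0, 0, 0, 0, 0, 0, 0, 0, 0]'
python3 -c "
from h import *
view('wrist','r2')
a=crop('r1',200,45,110,125,3.6);b=crop('r2',200,45,110,125,3.6)
g=np.array(((-.055,.0375,0),))
i=cv2.imread('pics/r2.png')
cv2.imwrite('pics/c1.png',np.hstack([cv2.resize(a,(396,450)),cv2.resize(i,(400,300))[0:300,:] if 0 else cv2.resize(i[0:384,130:130+338],(396,450))]))"
```

```text
time: 2.62
position: [0.5254, -0.0251, 0.2789]
orientation: [0.748, 0.664, -0.0, -0.001]
force: [-0.4, -1.2, 1.4]
grip_width: 0.085
grasp_force: 0.0
```

View pics/c1.png

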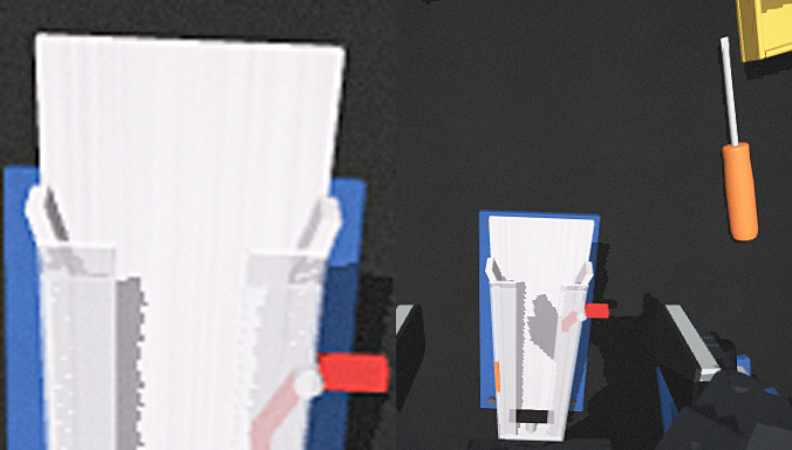

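```bash
cat > rail.py <<'E'
from h import *
from scipy.optimize import least_squares
def Trail(p):
    T=np.eye(4);T[:3,:3]=(R.from_euler('z',p[3])*R.from_euler('y',np.radians(20))).as_matrix();T[:3,3]=p[:3];return T
E
python3 - <<'E'
from rail import *
# refine apron corners
def sub(tag,pts):
    g=cv2.GaussianBlur(cv2.imread(f"pics/{tag}.png",0),(0,0),.7)
    return cv2.cornerSubPix(g,np.array(pts,np.float32).reshape(-1,1,2),(4,4),(-1,-1),(3,30,.01))[:,0]
a=sub("r1",[(210.3,54.4),(295.6,58.1)]);b=sub("r2",[(209.4,184.4),(298.1,189.5)]);print(a,b)
L,Rt=[-.055,-.0375,0],[-.055,.0375,0]
for i in (0,1): print(tri(("r1",a[i]),("r2",b[i])))
obs=[("r1",L,a[0],1),("r1",Rt,a[1],1),("r2",L,b[0],1),("r2",Rt,b[1],1),
("r1",[0,-.017,.017],(231.9,122.2),.5),("r1",[0,.017,.017],(268.9,123.3),.5)]
X=np.array([o[1] for o in obs])
def f(p):
    W=X@Trail(p)[:3,:3].T+p[:3]
    return np.concatenate([(proj(o[0],[w])[0]-o[2])*o[3] for o,w in zip(obs,W)])
r=least_squares(f,[.51,-.09,.128,np.radians(-97)],x_scale=[.01,.01,.01,.05]);print(r.x,np.degrees(r.x[3]));print(f(r.x).reshape(-1,2).round(1))
T=Trail(r.x)
q=lambda P:(np.array(P)@T[:3,:3].T+T[:3,3])
print("buffer top pred z=10,12 r1 big",proj("r1",q([[.212,0,.01],[.212,0,.014]]))*1.5625, "nose",proj("r1",q([[.056,.022,.007]]))*1.5625)
E
```

```text
[[209.63832   53.946644]
 [295.10193   57.832565]] [[209.68237 183.33377]
 [298.17572 186.89528]]
(array([ 0.48962154, -0.02605825,  0.14144008]), [np.float64(0.00014807238622941834), np.float64(0.00014807238622934702)])
(array([ 0.56426002, -0.03828059,  0.14077992]), [np.float64(0.00020841141756003267), np.float64(0.00020841141755993932)])
[ 0.51872487 -0.08321039  0.12317303 -1.73016818] -99.13133457187752
[[ 0.4  0.1]
 [-0.4 -0.2]
 [ 0.1  0.3]
 [ 0.   0.3]
 [ 0.1 -0.8]
 [-0.5 -0.6]]
buffer top pred z=10,12 r1 big [[382.65510275 407.37778996]
 [382.5184514  411.0376919 ]] nose [[420.14041333 257.53699215]]
```

```bash
python3 - <<'E'
from rail import *
p=[0.51872487,-0.08321039,0.12317303,-1.73016818];T=Trail(p)
P=np.array([[-.055,-.0375,0],[-.055,.0375,0]])@T[:3,:3].T+T[:3,3]
for d in (0,.005):
    Q=P+[0,0,d];print(d,[proj(n,Q).round(1).tolist() for n in("top","scene")])
for n in("top","scene"):
    g=cv2.GaussianBlur(cv2.imread(f"pics/{n}.png",0),(0,0),.7);s=proj(n,P)
    print(n,cv2.cornerSubPix(g,s.astype(np.float32).reshape(-1,1,2),(4,4),(-1,-1),(3,30,.01))[:,0])
c=crop("top",255,180,60,60,6.5);d=crop("scene",235,130,60,60,6.5);cv2.imwrite("pics/c2.png",np.hstack([c,d]))
E
```

```text
0 [[[270.6, 221.3], [275.4, 190.3]], [[272.4, 155.5], [249.4, 166.0]]]
0.005 [[[270.7, 221.2], [275.5, 189.9]], [[272.4, 154.2], [249.4, 164.7]]]
top [[270.44385 222.14838]
 [275.42517 190.43852]]
scene [[273.37173 155.19246]
 [250.82304 166.49968]]
```

View pics/c2.png

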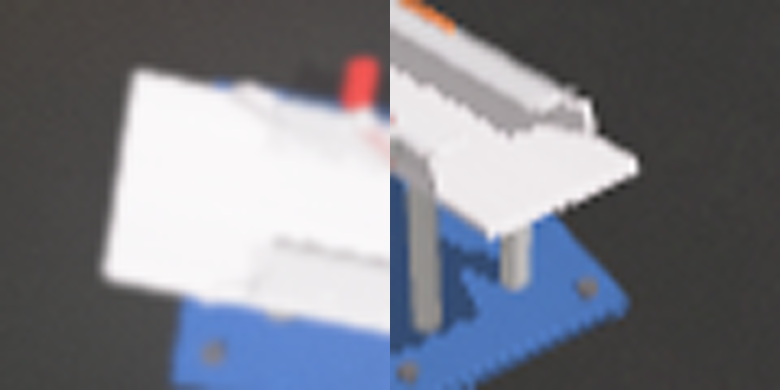

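The apron's top corners are at scene (272.8,154.3) and (250.8,164.6), and at top (270.4,222.1) and (275.4,190.4). That suggests the rail is about 4 mm higher than the wrist-only fit. I'll fit all of them together.

```bash
python3 - <<'E'
from rail import *
L,Rt=[-.055,-.0375,0],[-.055,.0375,0]
obs=[("r1",L,(209.6,53.9),1),("r1",Rt,(295.1,57.8),1),("r2",L,(209.7,183.3),1),("r2",Rt,(298.2,186.9),1),
("r1",[0,-.017,.017],(231.9,122.2),.5),("r1",[0,.017,.017],(268.9,123.3),.5),
("scene",L,(272.8,154.3),1.5),("scene",Rt,(250.8,164.6),1.5),("top",L,(270.4,222.1),1),("top",Rt,(275.4,190.4),1)]
def f(p):
    T=Trail(p)
    return np.concatenate([(proj(o[0],[T[:3,:3]@o[1]+T[:3,3]])[0]-o[2])*o[3] for o in obs]+[[(p[2]-.128)*300]])
r=least_squares(f,[.51,-.09,.128,np.radians(-97)],x_scale=[.01,.01,.01,.05],loss='soft_l1');print(r.x,np.degrees(r.x[3]));print(f(r.x)[:-1].reshape(-1,2).round(1).tolist())
np.save("rail.npy",r.x)
def tgt(p,yaw):
    T=np.eye(4);y=np.radians(yaw);T[:3,0]=[np.cos(y),np.sin(y),0];T[:3,2]=[0,0,-1];T[:3,1]=np.cross(T[:3,2],T[:3,0]);T[:3,3]=p;return T
print(rel(tgt([.48,.24,.23],90)),arm.observe()["joint_pos"])
E
```

```text
[ 0.5186124  -0.08290458  0.12617327 -1.7283524 ] -99.02729786784737
[[-0.2, -0.3], [-0.3, -0.7], [-0.6, 1.2], [0.2, 1.0], [-0.0, -0.7], [-0.5, -0.6], [-0.4, 0.7], [-1.9, 0.9], [0.1, -0.8], [-0.1, -0.2]]
(array([ 0.26000517, -0.07727505,  0.0497995 ]), array([-0.00137374, -0.00022012, -0.11999722])) [ 0.29977865  0.34204073 -0.46427057  1.78124019  0.17247409  1.05986582
 -0.34620466]
```

```bash
python3 drive.py '[0.047, -0.015, 0, 0, 0, 0, 0.047, -0.015, 0, 0, 0, 0, 0.047, -0.015, 0, 0, 0, 0, 0.047, -0.015, 0, 0, 0, 0, 0.047, -0.015, 0, 0, 0, 0, 0, 0, 0, 0, 0, 0]'; python3 -c "
from h import *
view('wrist','m1')";python3 drive.py '[0.05, 0, 0.025, 0, 0, 0, 0.05, 0, 0.025, 0, 0, 0, 0, 0, 0, 0, 0, 0]'; python3 -c "
from h import *
view('wrist','m2')
cv2.imwrite('pics/c3.png',np.vstack([crop('m1',0,0,512,384,1.16)[:300],crop('m2',0,0,512,384,1.16)[:300]]));print(crop('m1',0,0,512,384,1.16).shape)"
```

```text
time: 3.42
position: [0.4788, 0.2161, 0.2808]
orientation: [0.748, 0.664, 0.001, -0.0]
force: [0.4, -1.6, -0.6]
grip_width: 0.0851
grasp_force: 0.0
time: 3.85
position: [0.4909, 0.314, 0.2284]
orientation: [0.748, 0.664, -0.001, -0.001]
force: [-0.4, -0.5, 0.5]
grip_width: 0.0851
grasp_force: 0.0
(445, 594, 3)
```

View pics/c3.png

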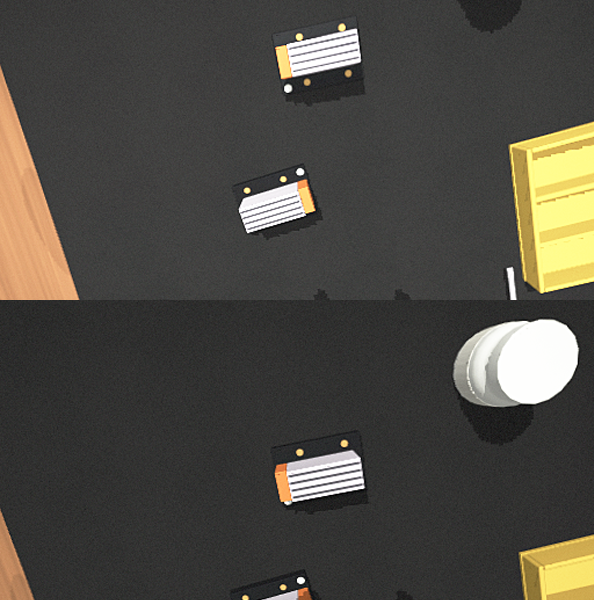

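m1 shows module A's dot at (288,89) and module B's at (300,172). In m2, A's dot is at (288,503-300) and B's at (300,580-300), all at 1.16x scale. I'll enlarge these for corner reading.

```bash
python3 -c "
from h import *
C=lambda t,x,y:crop(t,x,y,95,75,4)
cv2.imwrite('pics/c4.png',np.vstack([np.hstack([C('m1',228,10),C('m1',195,138)]),np.hstack([C('m2',228,108),C('m2',195,229)])]))"
```

```text
(no output)
```

View pics/c4.png

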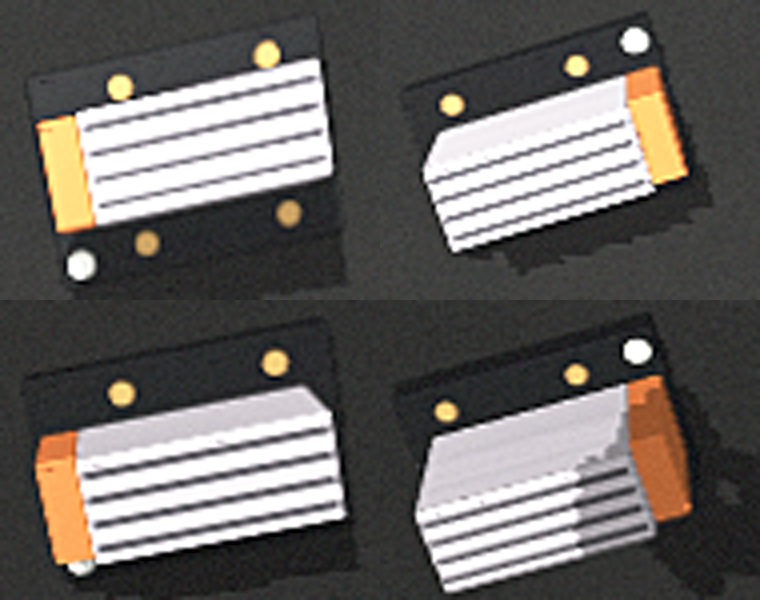

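```bash
cat > mods.py <<'E'
from rail import *
A=[("m1",(34,22,12),(81,266)),("m1",(-32,-13,52),(319,59)),("m1",(-32,13,52),(332,175)),("m1",(28,13,52),(96,226)),("m1",(28,-13,52),(77,112)),("m1",(40,-28,12),(27,80)),("m1",(-40,-28,12),(316,17)),
("m2",(40,-28,12),(22,379)),("m2",(-40,-28,12),(325,318)),("m2",(28,-13,52),(80,459)),("m2",(-32,-13,52),(328,413)),("m2",(-32,13,52),(345,518)),("m2",(28,13,52),(95,564))]
B=[("m1",(34,22,12),(635,40)),("m1",(-40,28,12),(403,92)),("m1",(40,28,12),(647,13)),("m1",(-32,13,52),(424,182)),("m1",(-32,-13,52),(452,252)),("m1",(28,-13,52),(655,191)),("m1",(28,13,52),(629,119)),
("m2",(34,22,12),(637,351)),("m2",(40,28,12),(650,314)),("m2",(-40,28,12),(395,385)),("m2",(-32,13,52),(416,512)),("m2",(-32,-13,52),(444,592)),("m2",(28,-13,52),(657,535)),("m2",(28,13,52),(628,452))]
org={("A","m1"):(228,10,0,0),("A","m2"):(228,108,0,300),("B","m1"):(195,138,380,0),("B","m2"):(195,229,380,300)}
for n,M,g in(("A",A,(.512,.323,0,3.1)),("B",B,(.458,.188,0,0.1))):
    o=[]
    for t,X,u in M:
        a=org[n,t];o.append((t,np.array(X)/1e3,np.array([(u[0]-a[2]+.5)/4-.5+a[0],(u[1]-a[3]+.5)/4-.5+a[1]])))
    def f(p):
        Rz=R.from_euler('z',p[3]).as_matrix();return np.concatenate([proj(t,[Rz@X+p[:3]])[0]-u for t,X,u in o])
    r=least_squares(f,g,x_scale=[.01,.01,.01,.05],loss='soft_l1');np.save(f"mod{n}.npy",r.x)
    print(n,r.x.round(4),np.degrees(r.x[3]).round(1));print(f(r.x).reshape(-1,2).round(1).tolist())
def grasp(pose,h,ysgn=-1):
    "tool target on an upright module: tool x = -module x, TCP h above underside"
    y=pose[3];T=np.eye(4);T[:3,0]=[-np.cos(y),-np.sin(y),0];T[:3,2]=[0,0,-1];T[:3,1]=np.cross(T[:3,2],T[:3,0])
    T[:3,3]=pose[:3]+R.from_euler('z',y).apply([-.002,0,h]);return T
E
python3 - <<'E'
from mods import *
for n in "AB":
    p=np.load(f"mod{n}.npy");p[2]=0
    print(n,rel(grasp(p,.10)))
E
```

```text
A [ 0.5172  0.32   -0.0036  3.2147] 184.2
[[0.2, -0.1], [-0.3, 0.9], [-0.0, 0.2], [0.2, -0.2], [-0.1, 0.6], [-0.6, -0.6], [0.3, -0.7], [0.0, 0.3], [0.7, 0.5], [-1.0, 0.0], [0.2, -0.6], [-0.3, -0.2], [0.5, -0.1]]
B [ 0.458   0.1846 -0.0027  0.1848] 10.6
[[0.1, 0.3], [-1.0, 0.4], [0.4, 0.9], [-0.1, -3.2], [0.6, -0.1], [-0.3, 0.4], [-0.5, -2.9], [0.2, -0.7], [0.4, 2.7], [-1.1, 3.3], [-0.1, -0.1], [0.9, -0.6], [-0.0, -0.4], [0.1, 0.2]]
A (array([0.01148664, 0.02669074, 0.12931969]), array([-2.43312299e-04,  1.86823902e-03,  1.37702634e+00]))
B (array([-0.13107411, -0.01965431,  0.12954795]), array([-1.98788998e-03, -3.72730938e-04, -1.87624834e+00]))
```

```bash
python3 drive.py '[0, 0, 0.01, 0, 0, 0.172, 0, 0, 0.01, 0, 0, 0.172, 0, 0, 0.01, 0, 0, 0.172, 0, 0, 0.01, 0, 0, 0.172, 0, 0, 0.01, 0, 0, 0.172, 0, 0, 0.01, 0, 0, 0.172, 0, 0, 0.01, 0, 0, 0.172, 0, 0, 0.01, 0, 0, 0.172]'; python3 - <<'E'
from mods import *
p=np.load("modA.npy");p[2]=0
print(rel(grasp(p,.024)),arm.observe()["joint_pos"])
E
```

```text
time: 4.9
position: [0.4927, 0.3103, 0.1511]
orientation: [0.999, 0.033, 0.001, 0.0]
force: [-0.5, 0.6, -0.1]
grip_width: 0.085
grasp_force: 0.0
A [ 0.5172  0.32   -0.0036  3.2147] 184.2
[[0.2, -0.1], [-0.3, 0.9], [-0.0, 0.2], [0.2, -0.2], [-0.1, 0.6], [-0.6, -0.6], [0.3, -0.7], [0.0, 0.3], [0.7, 0.5], [-1.0, 0.0], [0.2, -0.6], [-0.3, -0.2], [0.5, -0.1]]
B [ 0.458   0.1846 -0.0027  0.1848] 10.6
[[0.1, 0.3], [-1.0, 0.4], [0.4, 0.9], [-0.1, -3.2], [0.6, -0.1], [-0.3, 0.4], [-0.5, -2.9], [0.2, -0.7], [0.4, 2.7], [-1.1, 3.3], [-0.1, -0.1], [0.9, -0.6], [-0.0, -0.4], [0.1, 0.2]]
(array([ 0.02687227, -0.00813006,  0.12713493]), array([ 0.00013777, -0.00156555, -0.00753296])) [-0.52991864  0.55421442 -0.18939958  1.78345656  0.137921    0.81552915
 -2.29143109]
```

```bash
python3 drive.py '[0.027, -0.008, 0.02, 0, 0, -0.0075, 0, 0, 0.04, 0, 0, 0, 0, 0, 0.04, 0, 0, 0, 0, 0, 0.027, 0, 0, 0, 0, 0, 0, 0, 0, 0]'; python3 drive.py '[0, 0, 0, 0, 0, 0, 0, 0, 0, 0, 0, 0, 0, 0, 0, 0, 0, 0, 0, 0, 0, 0, 0, 0, 0, 0, 0, 0, 0, 0, 0, 0, 0, 0, 0, 0]' 0.0 30
python3 -c "
from h import *
view('wrist','g1');view('scene','g1s')
a=crop('g1',60,130,384,254,1.04)
cv2.imwrite('pics/c5.png',np.hstack([a,cv2.resize(crop('g1s',290,190,130,86,3),(390,258))[:a.shape[0]] if 0 else cv2.resize(cv2.imread('pics/g1s.png')[190:276,290:420],(399,a.shape[0]))]))"
```

```text
time: 5.52
position: [0.518, 0.3201, 0.0227]
orientation: [0.999, 0.04, -0.001, 0.001]
force: [-0.2, -0.6, 0.0]
grip_width: 0.0848
grasp_force: 0.0
time: 6.28
position: [0.518, 0.3228, 0.0242]
orientation: [0.999, 0.042, 0.0, -0.0]
force: [-1.3, -2.1, 8.9]
grip_width: 0.0254
grasp_force: 29.9
```

View pics/c5.png

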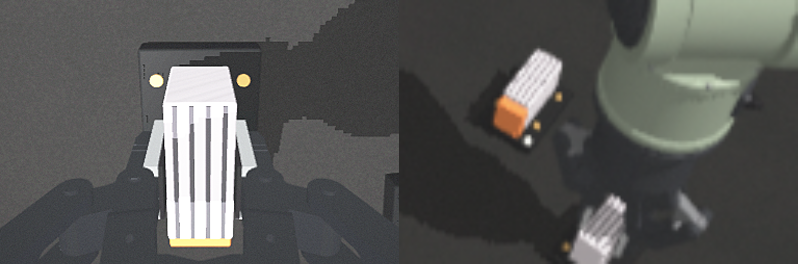

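Gripped cleanly: both pads are on the body, 25.4 mm wide, with 30 N grip force. Now I'll lift and turn it.

```bash
python3 drive.py '[0, 0, -0.03, 0, 0, 0, 0, 0, -0.03, 0, 0, -0.165, 0, 0, -0.03, 0, 0, -0.165, 0, 0, -0.03, 0, 0, -0.165, 0, 0, -0.03, 0, 0, -0.165, 0, 0, -0.03, 0, 0, -0.165, 0, 0, -0.02, 0, 0, -0.165, 0, 0, 0, 0, 0, -0.165]'; cat > ins.py <<'E'
from rail import *
p=np.load("rail.npy")
def target(xm,zm,ym=0,off=-.001,h=.024,p=p):
    T=Trail(p);M=np.eye(4);M[:3,0]=[-1,0,0];M[:3,2]=[0,0,-1];M[:3,3]=[xm+off,ym,zm+h];return T@M
def where(off=-.001,h=.024,p=p):
    "module origin in rail frame, and rotation error (deg) if gripped"
    D=np.linalg.inv(Trail(p))@T_obs(arm.observe());M=D[:3,3]-[off,0,h]
    return M.round(4),np.degrees(R.from_matrix(D[:3,:3]@np.diag([-1,1,-1])).as_rotvec()).round(2)
E
python3 -c "
from ins import *
print(rel(target(-.062,.03)),arm.observe()['joint_pos'])"
```

```text
time: 7.38
position: [0.518, 0.3229, 0.2252]
orientation: [0.813, 0.582, 0.001, 0.0]
force: [0.9, -0.8, -2.9]
grip_width: 0.0257
grasp_force: 30.5
(array([-0.34398432,  0.12407404,  0.02631286]), array([ 0.03160942,  0.34661377, -0.16766807])) [-0.29768924  0.54664111 -0.52546559  1.62972774  0.30703992  1.04581371
 -1.24185316]
```

```bash
python3 drive.py '[-0.049, 0.0177, 0, 0, 0, 0, -0.049, 0.0177, 0, 0, 0, 0, -0.049, 0.0177, 0, 0, 0, 0, -0.049, 0.0177, 0, 0, 0, 0, -0.049, 0.0177, 0, 0, 0, 0, -0.049, 0.0177, 0, 0, 0, 0, -0.049, 0.0177, 0, 0, 0, 0, 0, 0, 0, 0, 0, -0.168]'; python3 drive.py '[0, 0, 0, 0, 0.175, 0, 0, 0, 0, 0, 0.174, 0, 0, 0, 0, 0, 0, 0]'
python3 -c "
from ins import *
print(rel(target(-.062,.01)),where(),arm.observe()['joint_pos'],arm.observe()['force'])"
```

```text
time: 8.38
position: [0.5223, -0.0463, 0.2233]
orientation: [0.764, 0.646, -0.001, 0.001]
force: [0.1, 1.1, -2.0]
grip_width: 0.0257
grasp_force: 30.4
time: 8.75
position: [0.522, -0.0464, 0.2224]
orientation: [0.754, 0.634, 0.133, -0.113]
force: [-0.4, -0.4, -0.9]
grip_width: 0.0253
grasp_force: 30.5
(array([-0.00429359,  0.00233168,  0.04390549]), array([ 0.00348334, -0.00129654, -0.01463253])) (array([-0.0663, -0.0024,  0.0539]), array([ 0.2 ,  0.07, -0.84])) [ 0.69042882  0.47155008 -0.6695648   1.86211605 -0.08271561  0.86938807
 -0.03956465] [-0.42971497 -0.44815513 -0.91821012]
```

```bash
python3 drive.py '[-0.004, 0.0023, 0.02, 0.0035, -0.001, -0.0146, 0, 0, 0.022, 0, 0, 0, 0, 0, 0, 0, 0, 0]'; python3 -c "
from ins import *
print(where())"
for i in 1 2; do python3 drive.py '[0, 0, 0.0015, 0, 0, 0, 0, 0, 0.0015, 0, 0, 0, 0, 0, 0, 0, 0, 0]' | grep force; python3 -c "
from ins import *
print(where())"; done
```

```text
time: 9.12
position: [0.5259, -0.0308, 0.1818]
orientation: [0.746, 0.643, 0.131, -0.113]
force: [-0.1, 0.8, -1.6]
grip_width: 0.0254
grasp_force: 30.4
(array([-0.0675, -0.001 ,  0.0103]), array([-0.22, -0.11,  0.54]))
force: [-0.7, -0.6, -3.0]
grasp_force: 30.4
(array([-0.0667,  0.0001,  0.0086]), array([-0.04, -0.08,  0.46]))
force: [-0.2, -0.9, -2.4]
grasp_force: 30.4
(array([-0.0667, -0.0002,  0.0051]), array([-0.08, -0.06,  0.46]))
```

```bash
python3 drive.py '[0, 0, 0.001, 0, 0, 0.008, 0, 0, 0.001, 0, 0, 0, 0, 0, 0, 0, 0, 0]' | grep force:; for i in 1 2 3 4; do python3 drive.py '[0, 0, 0.0012, 0, 0, 0, 0, 0, 0, 0, 0, 0]' | grep '^force'; python3 -c "
from ins import *
print(where())"; done
```

```text
force: [0.1, -0.2, -1.9]
grasp_force: 30.4
force: [-3.1, -1.7, 6.4]
(array([-0.0668, -0.    ,  0.0024]), array([-0.05, -0.07,  0.01]))
force: [-8.3, -3.1, 22.7]
(array([-0.0673,  0.0001,  0.0018]), array([-0.03, -0.07,  0.03]))
force: [-10.7, -2.1, 31.8]
(array([-0.0678,  0.0002,  0.001 ]), array([-0.01, -0.05,  0.04]))
force: [-12.9, -1.6, 38.7]
(array([-0.0681,  0.0002, -0.0001]), array([-0.01, -0.03,  0.06]))
```

```bash
for i in 1 2 3; do python3 drive.py '[0, 0, -0.0008, 0, 0, 0, 0, 0, 0, 0, 0, 0]' | grep '^force'; python3 -c "
from ins import *
print(where())"; done
```

```text
force: [-6.7, 1.7, 21.6]
(array([-0.068 ,  0.0002,  0.0001]), array([-0.01, -0.02,  0.05]))
force: [-2.1, -0.5, 6.7]
(array([-0.0669,  0.0001,  0.0002]), array([-0.04, -0.05,  0.01]))
force: [0.1, -0.6, -1.8]
(array([-0.0665, -0.0002,  0.0007]), array([-0.08, -0.07, -0.01]))
```

```bash
python3 drive.py '[0, 0, -0.0004, 0, 0, 0, -0.01, 0, 0, 0, 0, 0, -0.01, 0, 0, 0, 0, 0, 0, 0, 0, 0, 0, 0]' | grep '^force'; python3 -c "
from ins import *
print(where(h=.022))";  for i in 1 2 3; do python3 drive.py '[-0.006, 0, 0, 0, 0, 0, -0.006, 0, 0, 0, 0, 0, 0, 0, 0, 0, 0, 0]' | grep '^force'; python3 -c "
from ins import *
print(where(h=.022), Trail(p)[:3,:3].T@arm.observe()['force'])";done
```

```text
force: [0.7, -1.2, -0.2]
(array([-0.0454,  0.    ,  0.0034]), array([-0.05, -0.07, -0.1 ]))
force: [-0.2, -1.7, 3.2]
(array([-0.0343,  0.0002,  0.0035]), array([-0.02, -0.06, -0.02])) [0.5438373  0.10338841 3.56843659]
force: [-0.3, -3.4, 4.7]
(array([-0.0221,  0.0002,  0.0035]), array([-0.03, -0.07, -0.02])) [1.58248784 0.25593772 5.62006956]
force: [-1.1, -4.4, 4.3]
(array([-0.0099,  0.0001,  0.0035]), array([-0.04, -0.08, -0.03])) [ 2.76367875 -0.4029484   5.54008017]
```

```bash
for i in 1 2 3 4; do python3 drive.py '[-0.007, 0, 0, 0, 0, 0, -0.007, 0, 0, 0, 0, 0, -0.007, 0, 0, 0, 0, 0, 0, 0, 0, 0, 0, 0]' | grep '^force'; python3 -c "
from ins import *
print(where(h=.022), Trail(p)[:3,:3].T@arm.observe()['force'])";done
```

```text
force: [-2.9, -4.7, 3.5]
(array([ 0.0115, -0.0003,  0.0033]), array([-0.09, -0.1 , -0.07])) [ 3.65208912 -2.15002092  5.01636454]
force: [-2.0, -0.7, -2.4]
(array([ 0.0323, -0.0004,  0.0031]), array([-0.1 , -0.08, -0.07])) [ 1.78467608 -1.86657604 -1.86949661]
force: [-2.6, -0.4, -3.2]
(array([ 0.0531, -0.0003,  0.0033]), array([-0.08, -0.07, -0.06])) [ 1.87892806 -2.54261628 -2.68933515]
force: [-2.0, -0.8, -2.7]
(array([ 0.0741, -0.0002,  0.0034]), array([-0.07, -0.07, -0.06])) [ 1.97703508 -1.85339728 -2.19791836]
```

```bash
python3 drive.py '[-0.01, 0, 0, 0, 0, 0, -0.01, 0, 0, 0, 0, 0, -0.01, 0, 0, 0, 0, 0, -0.01, 0, 0, 0, 0, 0, -0.01, 0, 0, 0, 0, 0, -0.01, 0, 0, 0, 0, 0, 0, 0, 0, 0, 0, 0]'; python3 -c "
from ins import *
print(where(h=.022), Trail(p)[:3,:3].T@arm.observe()['force'],arm.observe()['joint_pos'])"; python3 drive.py '[0, 0, 0, 0, 0, 0, 0, 0, 0, 0, 0, 0, 0, 0, 0, 0, 0, 0]' 0.05;python3 drive.py '[0, 0, -0.03, 0, 0, 0, 0, 0, -0.06, 0, 0, 0, 0, 0, -0.05, 0, 0, 0, 0, 0, 0, 0, 0, 0]' 0.085; python3 -c "
from ins import *
view('wrist','p1');cv2.imwrite('pics/p1b.png',crop('p1',0,0,512,384,1.2))"
```

```text
time: 16.5
position: [0.4975, -0.215, 0.1045]
orientation: [0.749, 0.639, 0.131, -0.113]
force: [-0.2, 0.8, -2.5]
grip_width: 0.0257
grasp_force: 32.5
(array([ 0.1341, -0.0002,  0.0034]), array([-0.06, -0.06, -0.06])) [ 0.17298584 -0.36090804 -2.64300201] [ 0.89676695  0.70528263 -0.58310979  1.81128554  0.04035423  0.806201
  0.22639989]
time: 16.88
position: [0.4978, -0.214, 0.105]
orientation: [0.749, 0.64, 0.131, -0.113]
force: [-0.4, 0.2, -0.4]
grip_width: 0.0499
grasp_force: 0.0
time: 17.38
position: [0.4913, -0.2632, 0.2396]
orientation: [0.75, 0.639, 0.132, -0.11]
force: [0.2, 0.2, -1.8]
grip_width: 0.0852
grasp_force: 0.0
```

View pics/p1b.png

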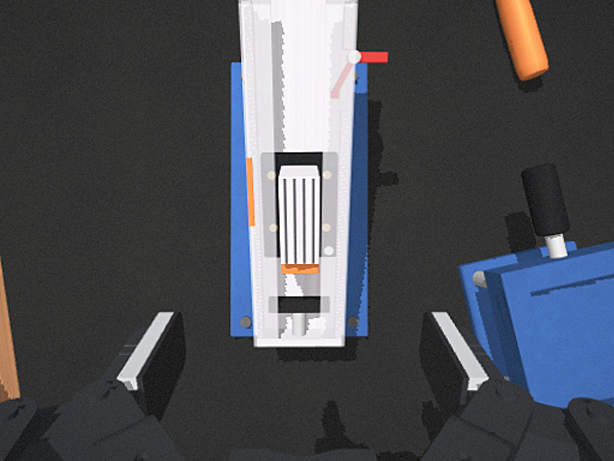

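The picture shows module A in the rail below the catch, which is shut (red, at (360,57)). Its orange end leads and its dot is on the rail's left at (328,251). Now for module B.

```bash
python3 drive.py '[0, 0, 0, 0, -0.175, 0, 0, 0, 0, 0, -0.174, 0, 0, 0, 0, 0, 0, 0]'; python3 - <<'E' | tail -1
from mods import *
p=np.load("modB.npy");p[2]=0
print(rel(grasp(p,.2)))
E
```

```text
time: 17.8
position: [0.4914, -0.2574, 0.2364]
orientation: [0.758, 0.652, -0.001, 0.001]
force: [0.6, 0.5, 0.2]
grip_width: 0.085
grasp_force: 0.0
(array([ 0.43153541, -0.10081523,  0.03535775]), array([-3.09338374e-03,  9.06855121e-04, -1.90546845e+00]))
```

```bash
python3 drive.py '[0.054, -0.0126, 0, 0, 0, 0, 0.054, -0.0126, 0, 0, 0, 0, 0.054, -0.0126, 0, 0, 0, 0, 0.054, -0.0126, 0, 0, 0, 0, 0.054, -0.0126, 0, 0, 0, 0, 0.054, -0.0126, 0, 0, 0, 0, 0.054, -0.0126, 0, 0, 0, 0, 0.054, -0.0126, 0, 0, 0, 0]' | grep time;  python3 drive.py '[0, 0, 0.012, 0, 0, -0.173, 0, 0, 0.012, 0, 0, -0.173, 0, 0, 0.012, 0, 0, -0.173, 0, 0, 0.012, 0, 0, -0.173, 0, 0, 0.012, 0, 0, -0.173, 0, 0, 0.012, 0, 0, -0.173, 0, 0, 0.012, 0, 0, -0.173, 0, 0, 0.012, 0, 0, -0.173]'; python3 drive.py '[0, 0, 0, 0, 0, -0.173, 0, 0, 0, 0, 0, -0.173, 0, 0, 0, 0, 0, -0.173, 0, 0, 0, 0, 0, 0]'; python3 - <<'E' | tail -1
from mods import *
p=np.load("modB.npy");p[2]=0
print(rel(grasp(p,.026)))
E
```

```text
time: 18.8
time: 19.8
position: [0.4577, 0.1805, 0.1389]
orientation: [0.169, 0.986, -0.0, -0.002]
force: [0.3, -0.2, 0.3]
grip_width: 0.0852
grasp_force: 0.0
time: 20.3
position: [0.4577, 0.1805, 0.1392]
orientation: [-0.087, 0.996, 0.0, -0.002]
force: [0.2, 0.3, 0.0]
grip_width: 0.0846
grasp_force: 0.0
(array([0.00052858, 0.00383134, 0.11325268]), array([ 0.00086185, -0.00394873, -0.01120079]))
```

```bash
python3 drive.py '[0.0005, 0.0038, 0.03, 0, -0.004, -0.011, 0, 0, 0.04, 0, 0, 0, 0, 0, 0.03, 0, 0, 0, 0, 0, 0.013, 0, 0, 0, 0, 0, 0, 0, 0, 0]'|grep -A3 time; python3 drive.py '[0, 0, 0, 0, 0, 0, 0, 0, 0, 0, 0, 0, 0, 0, 0, 0, 0, 0, 0, 0, 0, 0, 0, 0, 0, 0, 0, 0, 0, 0, 0, 0, 0, 0, 0, 0]' 0.0 30; python3 - <<'E' | tail -1
from mods import *
b=np.load("modB.npy");T=T_obs(arm.observe());print(R.from_euler('z',b[3]).inv().apply(T[:3,3]-b[:3]*[1,1,0]),rel(grasp(b,.026)),arm.observe()["joint_pos"])
E
```

```text
time: 20.92
position: [0.457, 0.1846, 0.0269]
orientation: [-0.092, 0.996, -0.0, 0.001]
force: [-0.4, -0.4, 0.1]
time: 21.68
position: [0.4576, 0.1846, 0.0276]
orientation: [-0.093, 0.996, -0.0, 0.002]
force: [-0.6, -1.0, 8.3]
grip_width: 0.0254
grasp_force: 29.7
  0.402455  ]
```

```bash
python3 -c "
import numpy as np;p=np.load('rail.npy');p[2]+=.0024;np.save('rail.npy',p)"; python3 drive.py '[0, 0, -0.03, 0, 0, 0, 0, 0, -0.03, 0, 0, 0.175, 0, 0, -0.03, 0, 0, 0.175, 0, 0, -0.03, 0, 0, 0.175, 0, 0, -0.03, 0, 0, 0.175, 0, 0, -0.03, 0, 0, 0.175, 0, 0, -0.02, 0, 0, 0.175, 0, 0, 0, 0, 0, 0.175]'|grep time; python3 drive.py '[0, 0, 0, 0, 0, 0.175, 0, 0, 0, 0, 0, 0.175, 0, 0, 0, 0, 0, 0.175, 0, 0, 0, 0, 0, 0.175, 0, 0, 0, 0, 0, 0]';python3 -c "
from ins import *
print(rel(target(-.062,.03,off=-.0005,h=.027)),arm.observe()['joint_pos'])"
```

```text
time: 22.68
time: 23.3
position: [0.4565, 0.1847, 0.2273]
orientation: [0.764, 0.646, 0.001, 0.001]
force: [0.3, 0.2, -1.8]
grip_width: 0.0258
grasp_force: 30.7
(array([-0.21433765,  0.10523725,  0.02403491]), array([ 0.00456193,  0.34898712, -0.00876942])) [ 0.02320743  0.37852124 -0.67306139  1.92240461  0.29262566  0.93634458
 -0.9575247 ]
```

```bash
python3 drive.py '[-0.043, 0.021, 0, 0, 0, 0, -0.043, 0.021, 0, 0, 0, 0, -0.043, 0.021, 0, 0, 0, 0, -0.043, 0.021, 0, 0, 0, 0, -0.043, 0.021, 0, 0, 0, -0.009, 0, 0, 0, 0, 0.175, 0, 0, 0, 0, 0, 0.174, 0, 0, 0, 0, 0, 0, 0]';python3 -c "
from ins import *
print(rel(target(-.062,.006,off=-.0005,h=.027)),where(off=-.0005,h=.027))"
```

```text
time: 24.3
position: [0.5236, -0.0492, 0.2263]
orientation: [0.75, 0.637, 0.134, -0.112]
force: [-0.2, -0.7, -1.5]
grip_width: 0.0251
grasp_force: 30.7
(array([-0.0030514 ,  0.00023832,  0.04716486]), array([ 0.00387289, -0.00261692, -0.00401868])) (array([-0.0649, -0.0004,  0.0532]), array([ 0.22,  0.15, -0.23]))
```

```bash
python3 drive.py '[-0.0015, 0.0003, 0.02, 0.004, -0.003, -0.004, -0.0015, 0, 0.024, 0, 0, 0, 0, 0, 0.003, 0, 0, 0, 0, 0, 0, 0, 0, 0]'|grep '^force';python3 -c "
from ins import *
print(where(off=-.0005,h=.027))"
for i in 1 2 3 4; do python3 drive.py '[0, 0, 0.0008, 0, 0, 0, 0, 0, 0, 0, 0, 0]' | grep '^force'; python3 -c "
from ins import *
print(where(off=-.0005,h=.027))"; done
```

```text
force: [-0.7, -0.6, -1.8]
(array([-0.0669,  0.0001,  0.0061]), array([-0.06, -0.18,  0.34]))
force: [-0.6, 0.4, -1.7]
(array([-0.0663,  0.0002,  0.0054]), array([-0.01, -0.18,  0.22]))
force: [-0.2, 0.2, -2.9]
(array([-0.0662, -0.    ,  0.0041]), array([-0.05, -0.16,  0.2 ]))
force: [0.7, 0.0, -1.3]
(array([-0.0663, -0.0001,  0.0032]), array([-0.06, -0.16,  0.2 ]))
force: [-0.0, -0.6, -2.1]
(array([-0.0663, -0.    ,  0.0024]), array([-0.06, -0.16,  0.2 ]))
```

```bash

for i in 1 2 3; do python3 drive.py '[0, 0, 0.0007, 0, 0.001, 0.001, 0, 0, 0, 0, 0, 0]' | grep '^force'; python3 -c "
from ins import *
print(where(off=-.0005,h=.027))"; done
```

```text
force: [-0.2, 0.1, -0.6]
(array([-0.0663, -0.0001,  0.0017]), array([-0.06, -0.1 ,  0.14]))
force: [0.7, 1.1, -1.6]
(array([-0.0663, -0.    ,  0.001 ]), array([-0.06, -0.04,  0.08]))
force: [-3.6, -0.5, 6.6]
(array([-0.0664,  0.    ,  0.0007]), array([-0.04,  0.01,  0.03]))
```

```bash
python3 drive.py '[0, 0, -0.001, 0, 0, 0, -0.01, 0, 0, 0, 0, 0, -0.01, 0, 0, 0, 0, 0, 0, 0, 0, 0, 0, 0]' | grep '^force'; python3 -c "
from ins import *
print(where(off=-.0005,h=.027))";  for i in 1 2 3 4; do python3 drive.py '[-0.006, 0, 0, 0, 0, 0, -0.006, 0, 0, 0, 0, 0, 0, 0, 0, 0, 0, 0]' | grep '^force'; python3 -c "
from ins import *
print(where(off=-.0005,h=.027), Trail(p)[:3,:3].T@arm.observe()['force'])";done
```

```text
force: [0.8, 1.0, -0.8]
(array([-0.045 , -0.0001,  0.0013]), array([-0.06,  0.01, -0.08]))
force: [-0.2, -0.4, -2.0]
(array([-0.0338, -0.    ,  0.0013]), array([-0.05,  0.01, -0.01])) [ 1.12112293 -0.17514887 -1.68216002]
force: [0.8, -0.1, -1.5]
(array([-0.0217, -0.    ,  0.0014]), array([-0.05,  0.01, -0.02])) [ 0.5083206   0.77352523 -1.45858009]
force: [-0.3, -0.5, -1.1]
(array([-0.0097, -0.0001,  0.0013]), array([-0.06,  0.01, -0.02])) [ 0.90998667 -0.19300741 -0.89089783]
force: [0.4, 0.0, -1.6]
(array([ 0.0023, -0.    ,  0.0013]), array([-0.05,  0.01, -0.03])) [ 0.48493701  0.34591677 -1.57075997]
```

Smooth. Next, through the catch region to about 0.075.

```bash
for i in 1 2 3; do python3 drive.py '[-0.008, 0, 0, 0, 0, 0, -0.008, 0, 0, 0, 0, 0, -0.008, 0, 0, 0, 0, 0, 0, 0, 0, 0, 0, 0]' | grep '^force'; python3 -c "
from ins import *
print(where(off=-.0005,h=.027), Trail(p)[:3,:3].T@arm.observe()['force'])";done
```

```text
force: [-2.3, -0.1, -1.9]
(array([ 0.0269, -0.0003,  0.0013]), array([-0.08, -0.01, -0.06])) [ 1.08014381 -2.24103797 -1.67693893]
force: [-2.0, 0.0, -2.2]
(array([ 0.0507, -0.0001,  0.0013]), array([-0.06,  0.01, -0.04])) [ 1.02444397 -2.0083675  -1.9455127 ]
force: [-2.0, -0.5, -3.2]
(array([ 0.0747, -0.0001,  0.0013]), array([-0.06,  0.  , -0.04])) [ 1.8282631  -1.94787986 -2.74026513]
```

```bash
for i in 1 2 3; do python3 drive.py '[-0.003, 0, 0, 0, 0, 0, -0.002, 0, 0, 0, 0, 0, 0, 0, 0, 0, 0, 0]' >/dev/null; python3 -c "
from ins import *
print(where(off=-.0005,h=.027)[0], Trail(p)[:3,:3].T@arm.observe()['force'])";done
```

```text
[0.0788 0.     0.0013] [ 0.69604181 -0.8405648  -1.30114007]
[0.084  0.     0.0014] [ 1.04610395 -2.08884528 -0.87869085]
[0.089  0.     0.0013] [ 0.89724406 -1.7951361  -1.61362786]
```

```bash
for i in 1 2 3 4; do python3 drive.py '[-0.0015, 0, 0, 0, 0, 0, 0, 0, 0, 0, 0, 0]' >/dev/null; python3 -c "
from ins import *
print(where(off=-.0005,h=.027)[0], Trail(p)[:3,:3].T@arm.observe()['force'])";done
```

```text
[0.0903 0.0001 0.0013] [ 0.45163068 -1.26372573 -1.32461703]
[0.0918 0.0001 0.0013] [ 0.40903095 -1.54831581 -2.03292205]
[0.0934 0.     0.0013] [ 0.57870188 -1.08931001 -1.80625515]
[0.0949 0.     0.0013] [ 0.00623745 -1.41270939 -1.97451935]
```

```bash
for i in 1 2 3 4; do python3 drive.py '[-0.001, 0, 0, 0, 0, 0, 0, 0, 0, 0, 0, 0]' >/dev/null; python3 -c "
from ins import *
f=[]
print(where(off=-.0005,h=.027)[0], Trail(p)[:3,:3].T@arm.observe()['force'])";done
```

```text
[0.0953 0.0001 0.0014] [-5.7903523  -1.73674536  1.51384331]
[0.0963 0.0002 0.0014] [-5.92069845 -1.03842246  1.14583112]
[0.0973 0.0002 0.0014] [-5.33660987 -0.81467716  2.33366293]
[0.0982 0.0002 0.0014] [-5.60374016 -2.38603661  1.40694119]
```

```bash
cat > red.py <<'E'
from ins import *
def red():
    r=arm.camera("scene").astype(int);m=(r[:,:,0]>150)&(r[:,:,1]<90)&(r[:,:,2]<90);m[:130]=0;m[180:]=0;m[:,:200]=0;m[:,280:]=0
    y,x=np.nonzero(m);return len(x),x.mean().round(2) if len(x) else None,y.mean().round(2) if len(x) else None
print(where(off=-.0005,h=.027)[0], (Trail(p)[:3,:3].T@arm.observe()['force']).round(1),red())
E
python3 -c "
from h import *
r=cv2.imread('pics/scene.png')[:,:,::-1].astype(int);m=(r[:,:,0]>150)&(r[:,:,1]<90)&(r[:,:,2]<90);m[:130]=0;m[180:]=0;m[:,:200]=0;m[:,280:]=0;y,x=np.nonzero(m);print('shut ref',len(x),x.mean(),y.mean())"
python3 red.py; for i in 1 2 3; do python3 drive.py '[-0.001, 0, 0, 0, 0, 0, 0, 0, 0, 0, 0, 0]' >/dev/null; python3 red.py; done
```

```text
shut ref 23 230.7826086956522 153.91304347826087
[0.0982 0.0002 0.0014] [-5.6 -2.4  1.4] (25, np.float64(231.4), np.float64(153.76))
[0.0991 0.0002 0.0014] [-7.9 -2.   1.2] (24, np.float64(231.42), np.float64(153.92))
[0.1    0.0002 0.0014] [-7.4 -1.7  1.3] (24, np.float64(231.42), np.float64(153.92))
[0.1008 0.0003 0.0014] [-8.3 -1.1  2.5] (22, np.float64(231.41), np.float64(154.27))
```

```bash
python3 drive.py '[-0.001, 0, 0, 0, 0, 0, 0, 0, 0, 0, 0, 0]' >/dev/null; python3 red.py; python3 -c "
from ins import *
view('wrist','w9');T=Trail(p);q=lambda P:np.array(P)@T[:3,:3].T+T[:3,3]
print(proj('w9',q([[.03,.03,.01],[.056,.022,.01],[.03,.05,.01]])))
view('scene','s9')
cv2.imwrite('pics/c9.png',np.hstack([crop('w9',0,0,512,384,.78),crop('scene',205,130,50,75,4),crop('s9',205,130,50,75,4)]))"
```

```text
[0.1017 0.0003 0.0014] [-9.1 -1.2  3. ] (23, np.float64(230.78), np.float64(153.91))
[[316.12159858 101.32086794]
 [295.81080098 157.8773116 ]
 [360.79340056 101.19449616]]
```

View pics/c9.png

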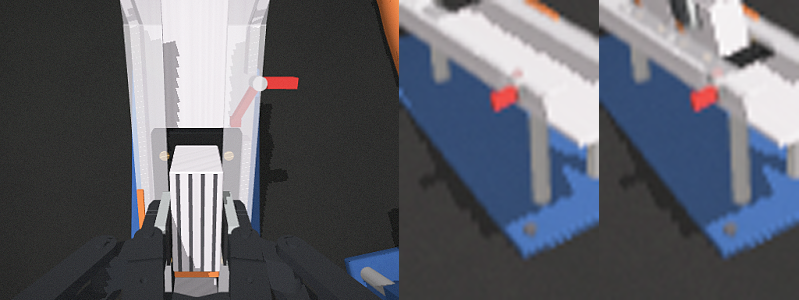

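The catch is shut behind the tail: the wrist view shows its slanted arm in the channel above the flange at about (240,115), and the scene red-tab centroid matches the shut reference exactly. I'll ease off and let go.

```bash
python3 drive.py '[0.001, 0, 0, 0, 0, 0, 0.001, 0, 0, 0, 0, 0, 0, 0, 0, 0, 0, 0]' >/dev/null; python3 red.py;  python3 drive.py '[0, 0, 0, 0, 0, 0, 0, 0, 0, 0, 0, 0, 0, 0, 0, 0, 0, 0, 0, 0, 0, 0, 0, 0]' 0.05|grep -v orie; python3 drive.py '[0, 0, -0.02, 0, 0, 0, 0, 0, -0.05, 0, 0, 0, 0, 0, -0.05, 0, 0, 0, 0, 0, -0.03, 0, 0, 0, 0, 0, 0, 0, 0, 0, 0, 0, 0, 0, 0, 0]'|grep -v orie; python3 red.py; python3 -c "
from ins import *
view('wrist','f1');T=Trail(p);q=lambda P:np.array(P)@T[:3,:3].T+T[:3,3]
i=cv2.imread('pics/f1.png')[:,:,::-1].astype(int)
m=(i[:,:,0]>190)&(i[:,:,1]>90)&(i[:,:,1]<190)&(i[:,:,2]<90)
n,l,s,c=cv2.connectedComponentsWithStats(m.astype(np.uint8));print([(s[k,4],c[k].round()) for k in range(1,n) if s[k,4]>20])
print(proj('f1',q([[.097+.033,0,.046],[.177+.033,0,.046],[.097,0,.052]])))"
```

```text
[0.1005 0.0003 0.0014] [-7.  -0.1  0.6] (23, np.float64(230.78), np.float64(153.91))
time: 35.45
position: [0.5024, -0.1856, 0.1209]
force: [0.4, 0.3, 0.4]
grip_width: 0.0499
grasp_force: 0.0
time: 36.2
position: [0.4942, -0.2359, 0.2613]
force: [-0.1, -0.2, 0.8]
grip_width: 0.05
grasp_force: 0.0
[ 1.007e-01 -1.000e-04  1.507e-01] [-0.1 -0.1  0.8] (23, np.float64(230.78), np.float64(153.91))
[(np.int32(1106), array([427.,  55.])), (np.int32(170), array([214., 192.])), (np.int32(128), array([252., 217.])), (np.int32(103), array([251., 296.]))]
[[251.37485052 212.87622392]
 [251.38331087 292.81019243]
 [251.34551718 177.87055543]]
```

```bash
python3 -c "
from cell import arm
print(arm.hand_in())"
```

```text
the job is handed in; nothing more can be done
None
```

Both power modules are in the rail with their orange ends leading, the catch has snapped shut behind the second, and the arm has let go and backed off. I handed the job in at about 36 s; the hand-in gave no pass/fail result. The largest push along the rail I read was about 9 N, and the parts box, screwdriver and jar were never approached.

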